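# Load a wipe sample, clamp it and hold the contamination probe over it

## Task

Count the wipe sample with the green disc: lift its steel dish out of the white carrier, set it down in the nest of pins of the counting jig and swing the jig's steel hold-down frame fully shut over it. Then take the yellow contamination probe out of its dock by the handle, carry it over the lead bricks and hold it still and level, window down, centred over the round opening of the frame and about one centimetre above the frame; the probe, handle included, must never touch the jig or the bricks. Finish while still holding the probe there for the count, and leave the other two dishes and the other things on the bench where they are.

Things in the scene. Friction and masses are not known exactly. Their poses are not given: they have to be found in the camera images.
- dish_green: round shallow steel dish, 50 mm outside diameter, 9 mm high, open top, with a green disc inside; 30 g. Origin: centre of its underside, z up. It stands on one of three pedestals of the carrier (which one varies); below it are 12 mm of free height round the pedestal, so the fingers can close on its whole rim
- dish_white: the same dish with a white disc; leave it alone
- dish_orange: the same dish with a orange disc; leave it alone
- carrier: white plastic carrier, fixed, 230 x 62 x 8 mm, with three pedestals 37 mm in diameter in a row along its x axis at x = -75, 0, +75 mm, tops 20 mm above the worktop. Origin: centre of the underside
- jig: counting jig: fixed aluminium block 130 (x) x 104 (y) mm, top 24 mm high; hinge at its +x side, frame's tab at its -x side. In the middle a white pedestal (38 mm) amid six domed dowel pins (6 mm thick, tops 34.5 mm high, 53 mm free circle between them; at 0, 42, 138, 180, 222, 318 degrees from x): the gaps along +y and -y, over 30 mm wide, take the fingers. Origin: centre of the underside
- seat (a point): top of the jig's white pedestal, at its centre, 30 mm above the worktop: a seated dish has its origin here
- frame (a joint): angle of the jig's steel hold-down frame (rad): 0 is shut (flat over the dish), about 1.8 to 2.0 is open, leaning back. Its hinge is stiff and it stays where it is left; about 1 N at the tab moves it
- frame_hinge (a point): middle of the frame's hinge axis, which runs along the jig's y axis, 42 mm above the worktop and 63 mm to +x of the jig's centre
- opening (a point): centre of the round opening (42 mm) in the frame, on the frame's outer face, which is the upper one when shut; moves with the frame. The frame is a plate 5 mm thick and 92 mm wide whose outer face then lies 44.6 mm above the worktop, level all over. The opening lies 63 mm from the hinge and the frame ends 117 mm from it
- tab (a point): red-topped tab, 40 mm wide, at the free edge of the frame, centre of its outer face, 127 mm from the hinge axis (the tab reaches from 115 to 133 mm); moves with the frame. The frame is shut by pushing this face
- probe: yellow cordless probe, 250 g: round aluminium head, 64 mm in diameter, 22 mm thick, with a black window on its underside, and a straight yellow handle, 26 x 26 mm in section with rounded edges, which runs along the probe's -x axis from x = -43 to x = -163 mm with its axis 31 mm above the window. Origin: centre of the window, z up; centre of mass at about x = -78 mm, a good place to grip
- dock: grey plastic dock of the probe, fixed, on which the probe lies window down, its origin above the dock's origin and 12 mm above the worktop, same axes; the dock's base is 8 mm high, 60 mm wide. A saddle stands under the handle at x = -137 to -153 mm, up to 41 mm above the worktop, three pins 21 mm high round the front of the head; between head and saddle the handle is free on both sides
- bricks: two grey lead bricks stacked, fixed, together 85 (x) x 50 (y) x 100 (height) mm, between jig and dock. Origin: centre of the underside
- stopwatch: black stopwatch, 66 x 60 x 16 mm, lying on the worktop; leave it alone
- marker: white and black marker pen, 128 mm long, lying on the worktop; leave it alone
- tweezers: steel tweezers, 125 mm long, lying on the worktop behind the jig and carrier; leave them alone
- beaker: small glass beaker, 54 mm in diameter, 71 mm high; leave it alone
- bottle_blue: grey reagent bottle with a blue cap, 47 mm in diameter, 111 mm high; leave it alone

How it is judged:
On the way, in this order (a step that is already met when the one before it is completed fails the run):
1. the dish with the green disc is seated in the nest of pins and released, the frame still open (horizontal distance between dish_green and seat below 0.004 m and z of dish_green in the frame of seat below 0.002 m and contact force between the fingers and dish_green below 0.05 N and value of joint frame above 0.5 rad), for 0.2 s.
2. the frame is shut over the seated dish (value of joint frame below 0.05 rad and horizontal distance between dish_green and seat below 0.004 m), for 0.2 s.
3. the probe is out of its dock (height (world z) of probe above 0.1 m and contact force between the fingers and probe above 1 N), for 0.1 s.
At the end, for the whole second after the job is handed in: Green-disc dish down in the nest (within 4 mm), frame shut (under 0.05 rad); the gripper still holds the probe at rest, level within 0.12 rad, window centre within 7 mm of the opening's centre and 4 to 18 mm above the frame; probe and arm touch neither jig nor bricks (all of step 2 and z of dish_green in the frame of seat below 0.002 m and horizontal distance between probe and opening below 0.007 m and z of probe in the frame of opening between 0.004 and 0.018 m and angle between probe's own z axis and vertical below 0.12 rad and linear speed of probe below 0.015 m/s and contact force between the fingers and probe above 1 N and contact force between each of the arm, probe and jig below 0.1 N and contact force between each of the arm, probe and bricks below 0.1 N); the arm keeps its last pose, push and grip.
It fails at once if the probe touches the jig (contact force between probe and jig above 0.3 N).
It fails at once if the probe bumps the lead bricks (contact force between probe and bricks above 0.3 N).
It fails at once if one of the other dishes is moved more than 15 mm (distance of any of dish_white, dish_orange from where it was at the start of the episode above 0.015 m).
It fails at once if another thing on the bench is moved more than 20 mm (distance of any of stopwatch, marker, tweezers, beaker, bottle_blue from where it was at the start of the episode above 0.02 m).
It also fails if it takes over 69 s, if anything falls off the work surface, if the arm or the gripper's body presses on something with over 40 N, if the wrist force passes 120 N, or if a joint passes its speed limit or range.

## Robot

A 7-joint arm with a two-finger parallel gripper is mounted at the origin on a cart in front of the work surface, level with it; the furniture and walls round the work are solid. World frame = base frame: x ahead of the robot, y to its left, z up, the work surface at z = 0. Lengths are in m, angles in rad, forces in N, time in s.
With the tool pointing down it reaches from about 0.4 to 0.875 m from the base axis. Payload 19.3 kg.
Tool frame: the origin (TCP) lies between the finger pads; the fingertips stand 25 mm ahead of it and the grasp point (between the pads) lies 6 mm ahead of it (env.nose_length is the distance from the TCP to the fingertips, in m); z points along the fingers, y is the line along which they close (so a half turn about z gives the same grasp; the last joint's range is limited). The gripper opens to 85 mm and grips with 20 to 120 N. Pads are 22 mm wide; open, the fingers measure 114 mm over their backs; the gripper's body (76 mm by 85 mm) begins 54 mm behind the grasp point. The pads swing forward as they close: fully open they stand 13 mm farther back than shut.
Start: joints at [1.179, 0.521, -0.036, 1.599, 0.021, 1.021, -0.113], TCP at [0.198, -0.593, 0.256] pointing down, gripper open.
Joint ranges: [-2.91, 2.91], [-0.3, 2.13], [-1.5, 1.42], [0.17, 2.43], [-1.26, 4.41], [0.16, 1.93], [-2.52, 2.52]. Speed limits (rad/s): [1.89, 1.89, 2.39, 2.39, 3.01, 3.01, 3.01].

## Interface

Orientations are given as a rotation vector (axis times angle).
In Python, from workcell import status, capture, job, boxes_of, masks_of, env gives the robot as it stands.
- The arm moves only by the tool step_arm, never from a script. Its arguments are lists of equal length, an entry for each row: "dr": the turn, a rotation vector about the world's x, y, z in degrees, a list of three; "xyz": the shift along the world's x, y, z in mm, a list of three; "jaw": the opening, from -1 (shut) to 1 (fully open). In form: {"dr": [[wx, wy, wz], ...], "xyz": [[dx, dy, dz], ...], "jaw": [jaw, ...]}. A call has 1 to 8 rows; each row is the pose to reach, as a shift and turn from the pose commanded when the call began; what a row does not reach only later rows make up. A row lasts 1/12 s, in which the tool goes at most 41.7 mm and 7.16 degrees, less where a joint would pass 70% of its speed; a pose out of reach is approached as far as the arm can. A call with a gripper value outside its range is refused whole. The fingers move at their own pace and stop on an object; "force" is the grip in N (left out, the last holds). Time passes only in rows, so rows that repeat a pose let the fingers close. It gives the time, the measured TCP pose, the force, the opening and the grip force at its end, in the units of the state.
- status.read_state(): the state, without advancing time (a new reading comes with each control period).
- capture(name): name is "scene" or "side" or "wrist"; returns a dict with "frame" (384x512x3 uint8, blue, green, red), "fov_y" (degrees; the focal length in pixels is half the picture's height over the tangent of half this angle, whatever the lens; pixels are square), "cx", "cy" (the principal point, pixels), "R" (3x3) and "t" (3): a world point X has camera coordinates R X + t; the wrist camera has in their place "mount" (4x4, takes a point from camera to tool coordinates, whose origin is the TCP and whose axes are the flange's). Camera axes: x right, y down, z forward; pixel columns grow to the right and rows downward; lengths in m; the calibration is good to about 2 mm. The wrist camera is an equidistant fisheye: a pixel r from the principal point sees the ray r / f radians off the axis. A picture is of the moment at which its call begins: read the wrist's pose just before it. There is no depth.
- job.hand_in(): hands the job in; it is judged then, once.
Trained networks look in the newest picture that a camera, given by its name, has taken for a name from the list of things; names that differ only in an ending like _2 or _b are one class to them, and where a whole thing is asked for, a point or a joint stands for the part that bears it (a point fixed in the world has none). Each returns a list of dicts, best first, with "p" (0 to 1); they miss things now and then, are a little off and sometimes report something else, mostly with a low value. They report only what shows in the picture. A call takes as long as a camera call.
- boxes_of(target, camera): "at" ([x, y, z] in m, in the coordinates of the camera as it stood for that picture, good to about 4 mm: the middle of the surface that is visible of it).
- masks_of(target, camera): "pixels" (384x512 bool, what is visible of it).
The state is a dict: "t": time; "joints": joint angles; "joint_velocities": joint speeds; "joint_torque": joint torques, N m; "position": TCP position; "eef_rot": TCP orientation; "wrist_force": force on the tool from outside, world axes, zero at the start; "torque": the same for the moment, N m; "finger_gap": finger opening in m; "gripper_force": force on a finger pad.
Only numpy, scipy, OpenCV 4.12 (cv2) and the standard library are available. Lean on these libraries where they do the work, as an engineer would, in place of code of your own. Each camera call takes 0.05 s, during which the arm holds its last target. There are 200 camera calls.

## Working session

There is one attempt and no reset: what is moved stays moved. The work goes in short steps, Python scripts to look and compute and a tool call to move; the robot and the scene stay as the last step left them, time stands still between calls to the robot, and variables do not carry over. Pictures are saved under pics/ and viewed, at most 10 in all, crops included, and the job is handed in when it is done.

Besides the shell and the picture viewer there is one more tool, called after "Call:" as name(argument=value, ...) on one line, values as JSON. step_arm: Moves the arm, as the interface text tells. Its arguments: {"type":"object","properties":{"dr":{"type":"array","items":{"type":"array","items":{"type":"number"}}},"xyz":{"type":"array","items":{"type":"array","items":{"type":"number"}}},"jaw":{"type":"array","items":{"type":"number"}},"force":{"type":"number"}},"required":["dr","xyz","jaw"]}

```bash
mkdir -p pics; cat > h.py <<'E'
import numpy as np, cv2
from workcell import status, capture, job, boxes_of, masks_of, env
from scipy.spatial.transform import Rotation as Ro
def ray(c,u,v,st=None):
    H=c["frame"].shape[0]; f=H/2/np.tan(np.radians(c["fov_y"])/2)
    x,y=u-c["cx"],v-c["cy"]
    if "mount" in c:
        r=np.hypot(x,y); th=r/f
        d=np.array([x/r*np.sin(th),y/r*np.sin(th),np.cos(th)]) if r>0 else np.array([0,0,1.])
        R=Ro.from_rotvec(st["eef_rot"]).as_matrix(); M=np.array(c["mount"])
        return np.array(st["position"])+R@M[:3,3], R@M[:3,:3]@d
    R=np.array(c["R"]);t=np.array(c["t"])
    d=np.array([x/f,y/f,1.]); d/=np.linalg.norm(d)
    return -R.T@t, R.T@d
def toworld(c,p,st=None):
    p=np.array(p)
    if "mount" in c:
        M=np.array(c["mount"]); p=M[:3,:3]@p+M[:3,3]
        return Ro.from_rotvec(st["eef_rot"]).as_matrix()@p+np.array(st["position"])
    return np.array(c["R"]).T@(p-np.array(c["t"]))
def atz(o,d,z): return o+d*(z-o[2])/d[2]
def tri(rays):
    A=sum(np.eye(3)-np.outer(d,d) for o,d in rays); b=sum((np.eye(3)-np.outer(d,d))@o for o,d in rays)
    return np.linalg.solve(A,b)
E
cat > a.py <<'E'
from h import *
np.set_printoptions(precision=4,suppress=True)
st=status.read_state(); print(st["t"],st["position"],st["eef_rot"],env.nose_length)
ims=[]
for cam in ["scene","side"]:
    c=capture(cam); cv2.imwrite(f"pics/{cam}0.png",c["frame"])
    print(cam,"cam at",-np.array(c["R"]).T@np.array(c["t"]))
    for n in ["dish_green","dish_white","dish_orange","carrier","jig","frame","tab","probe","dock","bricks","stopwatch","marker","tweezers","beaker","bottle_blue"]:
        b=boxes_of(n,cam)[:2]; m=masks_of(n,cam)
        mm=[]
        if m:
            ys,xs=np.nonzero(m[0]["pixels"]); mm=[xs.mean().round(1),ys.mean().round(1),len(xs)]
            np.save(f"pics/{cam}_{n}.npy",m[0]["pixels"])
        print(n,[(toworld(c,q["at"]).round(3).tolist(),round(q["p"],2)) for q in b],mm)
E
python3 a.py; python3 -c "
import cv2;a=cv2.imread('pics/scene0.png');b=cv2.imread('pics/side0.png');import numpy as np
cv2.imwrite('pics/both.png',cv2.resize(a,(800,600)));cv2.imwrite('pics/sideb.png',cv2.resize(b,(800,600)))"
```

```text
0.0 [ 0.1976 -0.5927  0.2557] [-3.1    -0.5031  0.0004] 0.025
scene cam at [-0.4577 -0.3893  0.5767]
dish_green [([0.604, -0.352, 0.029], 0.59)] [np.float64(413.6), np.float64(225.2), 130]
dish_white [([0.449, -0.35, 0.022], 0.45)] [np.float64(405.8), np.float64(251.8), 222]
dish_orange [([0.592, -0.179, 0.108], 0.51), ([0.53, -0.35, 0.026], 0.48)] [np.float64(410.1), np.float64(238.1), 209]
carrier [([0.459, -0.357, 0.008], 0.91), ([0.678, -0.259, 0.008], 0.45)] []
jig [([0.572, -0.173, 0.043], 0.98), ([0.682, -0.364, 0.047], 0.36)] [np.float64(347.9), np.float64(210.1), 2516]
frame [([0.592, -0.181, 0.108], 0.56)] [np.float64(354.7), np.float64(189.7), 1094]
tab [([0.531, -0.352, 0.025], 0.28)] [np.float64(355.0), np.float64(189.9), 1126]
probe [([0.427, 0.152, 0.031], 0.44)] [np.float64(228.8), np.float64(215.1), 81]
dock [([0.418, 0.141, 0.006], 0.55)] []
bricks [([0.4, 0.017, 0.066], 0.84)] [np.float64(267.0), np.float64(215.6), 1084]
stopwatch [] []
marker [] []
tweezers [([0.676, -0.26, 0.005], 0.61), ([0.57, -0.175, 0.045], 0.38)] [np.float64(384.5), np.float64(213.4), 199]
b
[... 783 characters left out ...]
54.5), 465]
probe [([0.422, 0.251, 0.041], 0.87), ([0.6, -0.351, 0.022], 0.56)] [np.float64(270.7), np.float64(240.2), 530]
dock [([0.41, 0.285, 0.01], 0.67)] [np.float64(269.2), np.float64(253.8), 488]
bricks [([0.526, -0.355, 0.025], 0.52)] [np.float64(297.8), np.float64(201.9), 820]
stopwatch [([0.524, -0.351, 0.026], 0.65), ([0.44, 0.452, 0.012], 0.58)] [np.float64(230.6), np.float64(289.4), 339]
marker [([0.436, 0.59, 0.009], 0.6)] [np.float64(199.4), np.float64(326.7), 231]
tweezers [] [np.float64(270.0), np.float64(166.0), 1]
beaker [([0.407, 0.285, 0.011], 0.52), ([0.713, -0.354, 0.06], 0.44)] []
bottle_blue [([0.709, -0.022, 0.062], 0.77)] [np.float64(239.4), np.float64(170.6), 285]
```

View pics/both.png

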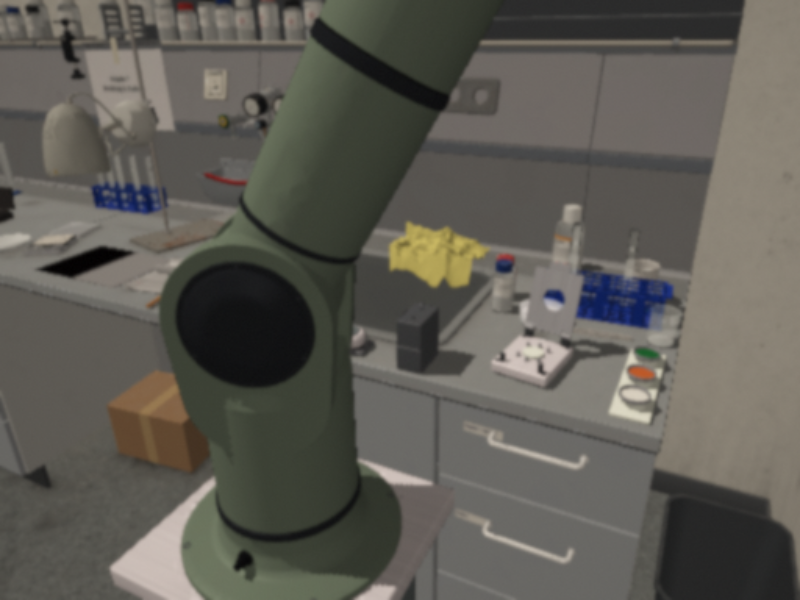

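View pics/sideb.png

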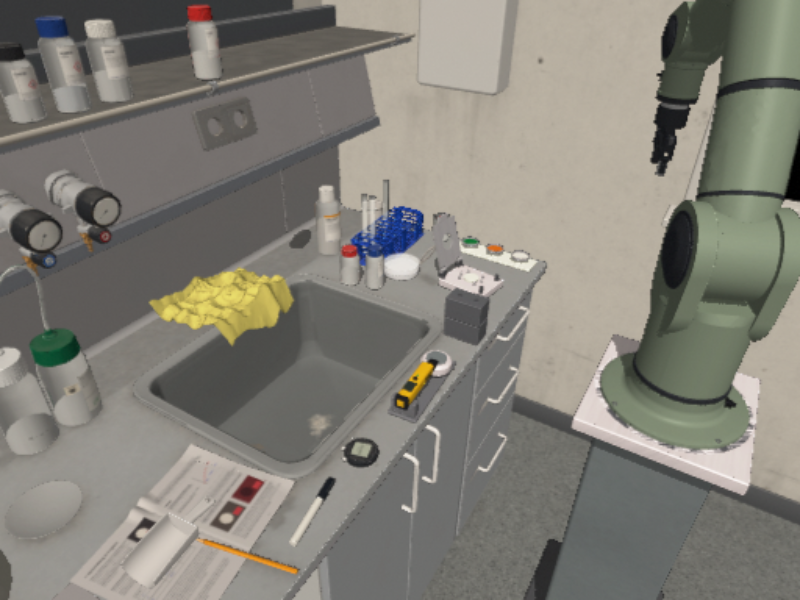

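Scene view: the carrier is on the right (px ~640,380), with green at the far end, orange in the middle and white near. The jig is at (535,360) with its frame open towards the back. Side view: the probe is in its dock at (420,380) and the bricks at (465,315). All of this matches the network positions. Next I move the wrist camera over the carrier and jig.

Call:
step_arm(dr=[[0,0,-3],[0,0,-6],[0,0,-9],[0,0,-12],[0,0,-15],[0,0,-18.4],[0,0,-18.4],[0,0,-18.4]], xyz=[[20,35,10],[40,70,20],[60,105,30],[80,140,40],[102,175,45],[130,205,50],[160,230,50],[190,255,50]], jaw=[1,1,1,1,1,1,1,1])

```text
t: 3.77
position: [0.3888, -0.3363, 0.3071]
eef_rot: [3.141, 0.0, 0.002]
wrist_force: [0.8, -1.0, -0.6]
finger_gap: 0.0859
gripper_force: 0.0
```

Call:
step_arm(dr=[[0,0,0],[0,0,0],[0,0,0],[0,0,0]], xyz=[[35,20,0],[70,40,0],[100,55,0],[100,55,0]], jaw=[1,1,1,1])

```text
t: 4.1
position: [0.493, -0.2782, 0.306]
eef_rot: [-3.14, -0.012, -0.003]
wrist_force: [0.3, 0.4, -0.0]
finger_gap: 0.0857
gripper_force: 0.0
```

```bash
cat > w.py <<'E'
from h import *
import sys
np.set_printoptions(precision=4,suppress=True)
tag=sys.argv[1]; names=sys.argv[2:]
st=status.read_state(); print(st["t"],np.array(st["position"]),np.array(st["eef_rot"]),st["finger_gap"])
c=capture("wrist"); cv2.imwrite(f"pics/{tag}.png",cv2.resize(c["frame"],(800,600)))
import pickle; pickle.dump((c,st),open(f"pics/{tag}.pkl","wb"))
print(c["fov_y"],c["cx"],c["cy"],np.array(c["mount"]))
for n in names:
    b=boxes_of(n,"wrist")[:2]; m=masks_of(n,"wrist"); mm=[]
    if m:
        ys,xs=np.nonzero(m[0]["pixels"]); mm=[round(xs.mean(),1),round(ys.mean(),1),len(xs),round(m[0]["p"],2)]
    print(n,[(toworld(c,q["at"],st).round(4).tolist(),round(q["p"],2)) for q in b],mm)
E
python3 w.py w1 dish_green dish_orange dish_white carrier jig frame tab
```

```text
4.1 [ 0.493  -0.2782  0.306 ] [-3.1396 -0.0121 -0.0032] 0.0857420355091371
65.70646984690485 257.41806735088863 194.2611412481343 [[-0.0006 -0.9636 -0.2673  0.0672]
 [ 1.     -0.0006 -0.0001  0.0001]
 [-0.0001 -0.2673  0.9636 -0.1179]
 [ 0.      0.      0.      1.    ]]
dish_green [([0.5952, -0.3525, 0.024], 0.56)] [np.float64(312.1), np.float64(87.2), 1090, 0.82]
dish_orange [([0.525, -0.3511, 0.0267], 0.86)] [np.float64(310.2), np.float64(142.0), 1095, 0.56]
dish_white [([0.4468, -0.349, 0.0187], 0.76)] [np.float64(307.4), np.float64(196.0), 1018, 0.69]
carrier [([0.5443, -0.3447, 0.0103], 0.97)] [np.float64(304.4), np.float64(136.0), 3540, 0.69]
jig [([0.5438, -0.175, 0.0274], 0.64)] [np.float64(173.5), np.float64(127.6), 9463, 0.87]
frame [([0.5948, -0.1794, 0.1317], 0.8), ([0.6844, -0.2568, 0.0051], 0.15)] [np.float64(162.9), np.float64(82.3), 3300, 0.68]
tab [([0.6024, -0.1821, 0.1309], 0.9)] [np.float64(163.0), np.float64(82.6), 3206, 0.71]
```

View pics/w1.png

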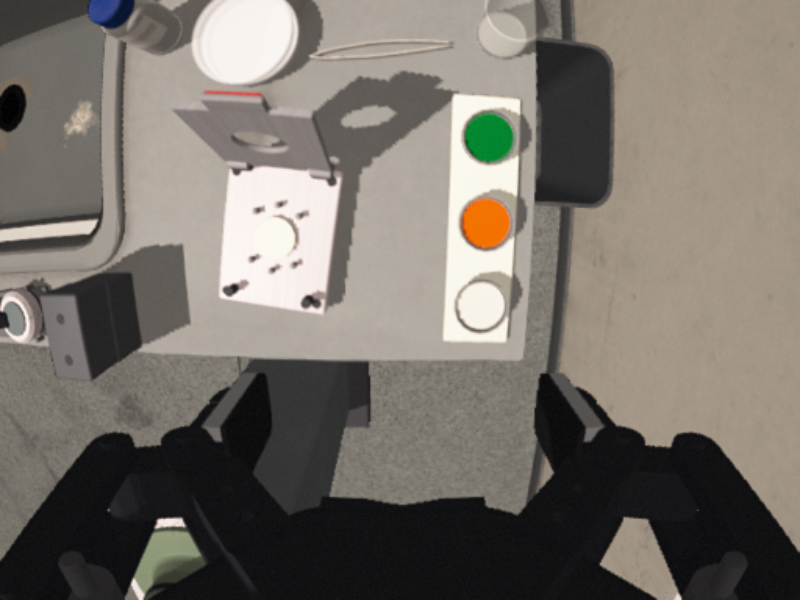

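The wrist view shows the green dish at (488,137), orange at (486,222), white at (481,304), the jig pedestal at (275,238), the red tab edge at (235,95) and the bricks at (90,325). Next I measure these and move for a second view.

```bash
cat > m1.py <<'E'
from h import *; import pickle
np.set_printoptions(precision=4,suppress=True)
c,st=pickle.load(open("pics/w1.pkl","rb"))
k=1/1.5625
def P(u,v,z): return atz(*ray(c,u*k,v*k,st),z)
print("green",P(488,137,.022),"orange",P(486,222,.022),"white",P(481,304,.022))
print("seat",P(275,238,.030))
for p in [(341,172),(323,313),(220,297),(229,167)]: print("jig corner",P(*p,.024))
for p in [(454,94),(520,99),(507,341),(443,341)]: print("carrier corner",P(*p,.008))
for p in [(50,292),(105,283),(94,378),(55,375),(133,275),(140,345)]: print("brick",P(*p,.1))
print("probe head",P(20,316,.034))
E
python3 m1.py
```

```text
green [ 0.5983 -0.3507  0.022 ] orange [ 0.5237 -0.3507  0.022 ] white [ 0.4494 -0.3494  0.022 ]
seat [ 0.51   -0.1665  0.03  ]
jig corner [ 0.566  -0.2249  0.024 ]
jig corner [ 0.4404 -0.2062  0.024 ]
jig corner [ 0.4549 -0.107   0.024 ]
jig corner [ 0.5746 -0.1231  0.024 ]
carrier corner [ 0.6377 -0.3224  0.008 ]
carrier corner [ 0.6367 -0.3825  0.008 ]
carrier corner [ 0.4086 -0.3798  0.008 ]
carrier corner [ 0.4086 -0.3172  0.008 ]
brick [0.4791 0.0382 0.1   ]
brick [ 0.4866 -0.0308  0.1   ]
brick [0.3983 0.0021 0.1   ]
brick [0.3971 0.0545 0.1   ]
brick [ 0.4929 -0.0615  0.1   ]
brick [ 0.433  -0.0585  0.1   ]
probe head [0.4343 0.163  0.034 ]
```

Call:
step_arm(dr=[[0,0,0],[0,0,0],[0,0,0],[0,0,0],[0,0,0]], xyz=[[20,-15,-30],[30,-30,-60],[30,-30,-90],[30,-30,-120],[30,-30,-120]], jaw=[1,1,1,1,1])

```text
t: 5.27
position: [0.5154, -0.3118, 0.181]
eef_rot: [-3.138, -0.001, 0.011]
wrist_force: [-1.2, 0.5, -1.2]
finger_gap: 0.0854
gripper_force: 0.0
```

```bash
python3 w.py w2 dish_green dish_orange jig
```

```text
5.2667 [ 0.5154 -0.3118  0.181 ] [-3.138  -0.0011  0.0107] 0.08537142401754874
65.70646984690485 257.41806735088863 194.2611412481343 [[-0.0006 -0.9636 -0.2673  0.0672]
 [ 1.     -0.0006 -0.0001  0.0001]
 [-0.0001 -0.2673  0.9636 -0.1179]
 [ 0.      0.      0.      1.    ]]
dish_green [([0.5931, -0.3488, 0.0226], 0.94)] [np.float64(300.6), np.float64(95.1), 2374, 0.92]
dish_orange [([0.707, -0.0606, 0.0466], 0.16)] [np.float64(297.7), np.float64(175.2), 2167, 0.8]
jig [([0.7113, -0.0609, 0.0467], 0.31)] [np.float64(104.9), np.float64(158.6), 15040, 0.68]
```

View pics/w2.png

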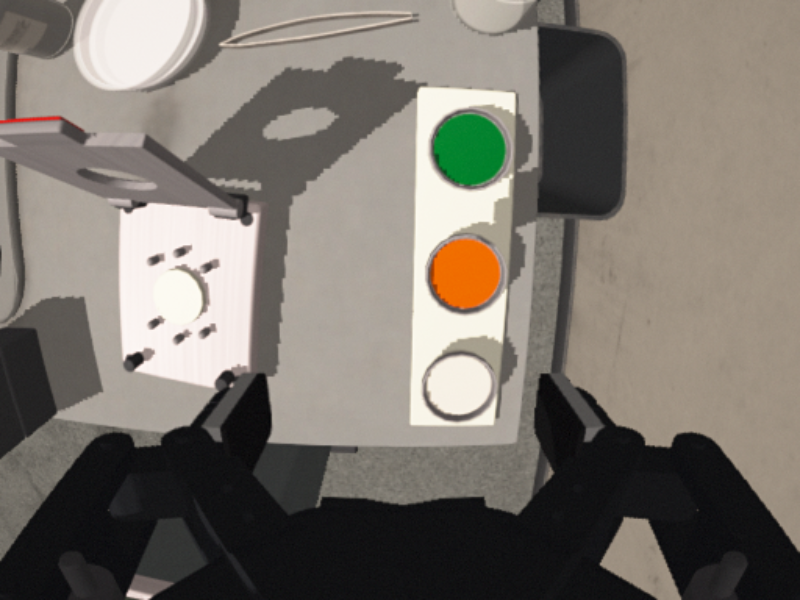

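The second view shows green at (470,149), orange at (466,273), the pedestal at (178,296), and pins around it at (182,250), (209,266), (206,332), (180,338), (155,323) and (155,259). I triangulate from both views.

```bash
cat > m2.py <<'E'
from h import *; import pickle
np.set_printoptions(precision=4,suppress=True)
A=pickle.load(open("pics/w1.pkl","rb")); B=pickle.load(open("pics/w2.pkl","rb"))
k=1/1.5625
def r(S,p): return ray(S[0],p[0]*k,p[1]*k,S[1])
def blob(S,lo,hi):
    hsv=cv2.cvtColor(S[0]["frame"],cv2.COLOR_BGR2HSV); m=cv2.inRange(hsv,lo,hi)
    n,l,s,ce=cv2.connectedComponentsWithStats(m); i=1+np.argmax(s[1:,4]); return ce[i]/k,s[i]
g=[blob(S,(50,150,60),(75,255,255)) for S in (A,B)]; o=[blob(S,(5,180,100),(18,255,255)) for S in (A,B)]
print(g,o)
for n,a,b,z in [("green",g[0][0],g[1][0],.022),("orange",o[0][0],o[1][0],.022),("white",(481,304),(459,385),.022),("ped",(275,238),(178,296),.03),
  ("jc",(341,172),(260,203),.024),("jc",(229,167),(121,206),.024),("tabend",(205,92),(-1,0),.1),("tabR",(263,95),(63,119),.1)]:
    if b[0]<0: continue
    a_,b_=r(A,a),r(B,b); print(n,tri([a_,b_]),"fixed z",atz(*a_,z),atz(*b_,z))
pins=[(178,253),(208,267),(206,332),(180,338),(155,323),(153,260)]
E
python3 m2.py
```

```text
[(array([488.2605, 136.9901]), array([298,  73,  30,  30, 717], dtype=int32)), (array([468.8155, 148.6955]), array([ 278,   73,   45,   45, 1599], dtype=int32))] [(array([484.9979, 222.5749]), array([296, 128,  30,  31, 730], dtype=int32)), (array([464.2723, 272.8246]), array([ 275,  153,   45,   44, 1527], dtype=int32))]
green [ 0.5996 -0.3521  0.0133] fixed z [ 0.5983 -0.3509  0.022 ] [ 0.5995 -0.3505  0.022 ]
orange [ 0.5227 -0.3506  0.0155] fixed z [ 0.5232 -0.3498  0.022 ] [ 0.5243 -0.3493  0.022 ]
white [ 0.4504 -0.3486  0.0256] fixed z [ 0.4494 -0.3494  0.022 ] [ 0.4487 -0.3489  0.022 ]
ped [ 0.5109 -0.1658  0.0295] fixed z [ 0.51   -0.1665  0.03  ] [ 0.5119 -0.1656  0.03  ]
jc [ 0.5672 -0.2237  0.0182] fixed z [ 0.566  -0.2249  0.024 ] [ 0.5685 -0.2251  0.024 ]
jc [ 0.5738 -0.124   0.0259] fixed z [ 0.5746 -0.1231  0.024 ] [ 0.573 -0.123  0.024]
tabR [ 0.6095 -0.2003  0.1707] fixed z [ 0.6228 -0.1786  0.1   ] [ 0.6248 -0.1382  0.1   ]
```

Call:
step_arm(dr=[[0,0,0],[0,0,0],[0,0,0],[0,0,0],[0,0,0],[0,0,0],[0,0,0]], xyz=[[30,-15,-20],[60,-30,-40],[82,-38,-60],[82,-38,-80],[82,-38,-95],[82,-38,-95],[82,-38,-95]], jaw=[1,1,1,1,1,1,1])

```text
t: 6.2
position: [0.5991, -0.3508, 0.0917]
eef_rot: [-3.141, -0.001, 0.001]
wrist_force: [0.0, 0.2, 0.7]
finger_gap: 0.0859
gripper_force: 0.0
```

```bash
python3 w.py w3 dish_green
```

```text
6.2 [ 0.5991 -0.3508  0.0917] [-3.1414 -0.0008  0.001 ] 0.0858595064445744
65.70646984690485 257.41806735088863 194.2611412481343 [[-0.0006 -0.9636 -0.2673  0.0672]
 [ 1.     -0.0006 -0.      0.0001]
 [-0.0001 -0.2673  0.9636 -0.1179]
 [ 0.      0.      0.      1.    ]]
dish_green [([0.5975, -0.3493, 0.0223], 0.84)] [np.float64(256.5), np.float64(216.8), 4380, 0.91]
```

View pics/w3.png

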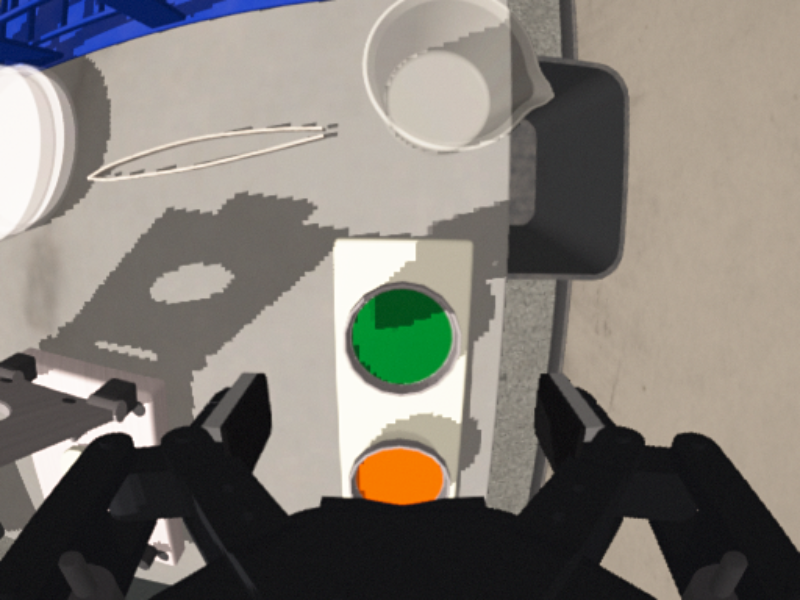

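Green dish is at (402,339), midway between the fingers. By ray its centre is at x = 0.598, so it is aligned. I descend and grip.

Call:
step_arm(dr=[[0,0,0],[0,0,0],[0,0,0],[0,0,0]], xyz=[[0,0,-20],[0,0,-40],[0,0,-52],[0,0,-52]], jaw=[1,1,1,1])

```text
t: 6.68
position: [0.5987, -0.3504, 0.0378]
eef_rot: [-3.14, -0.001, 0.003]
wrist_force: [-0.9, -0.1, -0.4]
finger_gap: 0.085
gripper_force: 0.0
```

Call:
step_arm(dr=[[0,0,0],[0,0,0],[0,0,0],[0,0,0],[0,0,0],[0,0,0],[0,0,0],[0,0,0]], xyz=[[0,0,0],[0,0,0],[0,0,0],[0,0,0],[0,0,0],[0,0,0],[0,0,0],[0,0,0]], jaw=[0.3,0.2,0.0,0.0,0.0,0.0,0.0,0.0], force=25)

```text
t: 7.35
position: [0.6003, -0.3513, 0.041]
eef_rot: [3.141, 0.001, 0.003]
wrist_force: [-3.8, 0.4, 10.2]
finger_gap: 0.0488
gripper_force: 24.2
```

Call:
step_arm(dr=[[0,0,0],[0,0,0],[0,0,0],[0,0,-3],[0,0,-8],[0,0,-8],[0,0,-8],[0,0,-8]], xyz=[[0,0,15],[0,0,40],[0,0,60],[-15,35,70],[-33,70,70],[-51,105,70],[-70,140,70],[-88,175,70]], jaw=[0,0,0,0,0,0,0,0])

```text
t: 8.02
position: [0.5108, -0.1746, 0.1108]
eef_rot: [3.134, -0.219, 0.003]
wrist_force: [2.2, 0.7, -0.5]
finger_gap: 0.0484
gripper_force: 26.0
```

Call:
step_arm(dr=[[0,0,0],[0,0,0],[0,0,0],[0,0,0]], xyz=[[0,10,-10],[0,10,-20],[0,10,-20],[0,10,-20]], jaw=[0,0,0,0])

```text
t: 8.35
position: [0.512, -0.1669, 0.0896]
eef_rot: [3.133, -0.219, 0.0]
wrist_force: [0.1, -0.4, -0.4]
finger_gap: 0.0483
gripper_force: 26.0
```

```bash
python3 w.py w4 dish_green jig
```

```text
8.35 [ 0.512  -0.1669  0.0896] [ 3.1334 -0.2194  0.0004] 0.048322934315267345
65.70646984690485 257.41806735088863 194.2611412481343 [[-0.0006 -0.9636 -0.2672  0.0672]
 [ 1.     -0.0007  0.0001  0.0001]
 [-0.0003 -0.2672  0.9636 -0.1179]
 [ 0.      0.      0.      1.    ]]
dish_green [([0.5105, -0.1689, 0.0726], 0.86)] [np.float64(257.5), np.float64(252.1), 7339, 0.9]
jig [([0.5908, -0.1761, 0.1127], 0.93)] [np.float64(252.7), np.float64(91.4), 52393, 0.67]
```

View pics/w4.png

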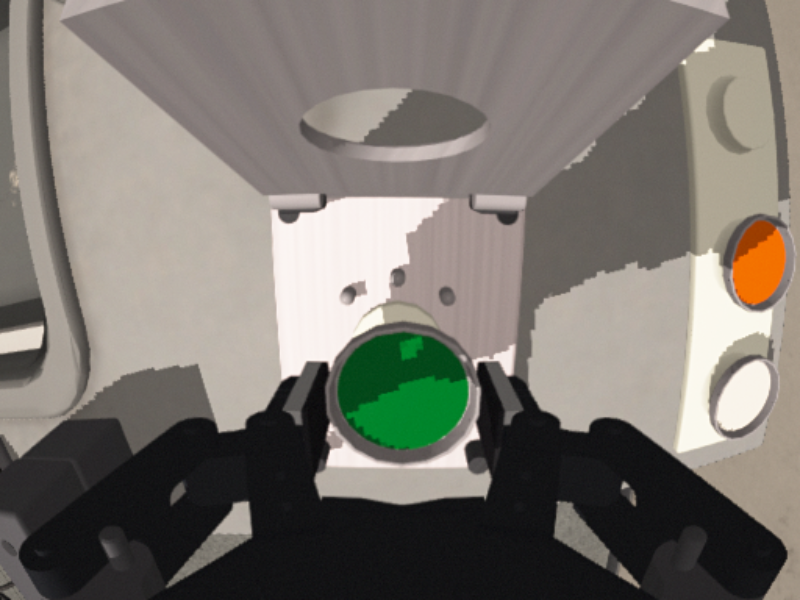

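The dish is held level at (403,392). Pins show at (348,296), (397,277) and (447,296), and the jig is square to the gripper. Next is a fine fit of the nest centre from the pins.

```bash
cat > m3.py <<'E'
from h import *; import pickle
np.set_printoptions(precision=4,suppress=True)
c,st=pickle.load(open("pics/w4.pkl","rb")); k=1/1.5625
P=lambda u,v,z: atz(*ray(c,u*k,v*k,st),z)
pp=[P(*p,.033) for p in [(349,293),(398,273),(446,293)]]; print(pp)
for yaw in [-8]:
    a=np.radians(yaw); print(np.mean([p[:2]-.0295*np.array([np.cos(a+np.radians(t)),np.sin(a+np.radians(t))]) for p,t in zip(pp,[42,0,-42])],axis=0))
d=pp[0]-pp[2]; print("yaw",np.degrees(np.arctan2(-d[0],d[1])),np.linalg.norm(d),"expect",2*.0295*np.sin(np.radians(42)))
b=P(272,197,.024)-P(525,197,.024); print("edge yaw",np.degrees(np.arctan2(-b[0],b[1])), (P(272,197,.024)+P(525,197,.024))/2)
g=cv2.inRange(cv2.cvtColor(c["frame"],cv2.COLOR_BGR2HSV),(50,150,40),(75,255,255)); m=cv2.moments(g,True); u,v=m["m10"]/m["m00"],m["m01"]/m["m00"]
print("dish",u/k,v/k,[atz(*ray(c,u,v,st),z) for z in (.067,.07,.074)], np.sqrt(m["m00"]/np.pi))
E
python3 m3.py
```

```text
[array([ 0.5377, -0.1498,  0.033 ]), array([ 0.5428, -0.1698,  0.033 ]), array([ 0.5324, -0.1872,  0.033 ])]
[ 0.5134 -0.1655]
yaw -8.064219069368331 0.0377205702178385 expect 0.03947870577517264
edge yaw -8.118667346953082 [ 0.5723 -0.1741  0.024 ]
dish 402.17515686072824 390.04834396214767 [array([ 0.5101, -0.1668,  0.067 ]), array([ 0.5116, -0.167 ,  0.07  ]), array([ 0.5135, -0.1673,  0.074 ])] 39.335789768853076
```

Call:
step_arm(dr=[[0,0,0],[0,0,0],[0,0,0],[0,0,0],[0,0,0],[0,0,0]], xyz=[[0,1,-12],[0,1,-22],[0,1,-28],[0,1,-32],[0,1,-34],[0,1,-34]], jaw=[0,0,0,0,0,0])

```text
t: 9.1
position: [0.5115, -0.165, 0.0549]
eef_rot: [-3.134, 0.218, 0.001]
wrist_force: [-0.0, -0.0, -0.1]
finger_gap: 0.0487
gripper_force: 26.0
```

Call:
step_arm(dr=[[0,0,0],[0,0,0],[0,0,0],[0,0,0]], xyz=[[0,0,-1.5],[0,0,-3],[0,0,-4],[0,0,-4]], jaw=[0,0,0,0])

```text
t: 9.43
position: [0.5116, -0.1649, 0.0513]
eef_rot: [-3.134, 0.218, -0.0]
wrist_force: [-0.2, -0.1, 0.3]
finger_gap: 0.0484
gripper_force: 26.0
```

Call:
step_arm(dr=[[0,0,0],[0,0,0],[0,0,0]], xyz=[[0,0,-1],[0,0,-2],[0,0,-2]], jaw=[0,0,0])

```text
t: 9.68
position: [0.512, -0.165, 0.0502]
eef_rot: [3.134, -0.218, 0.002]
wrist_force: [-4.6, 1.4, 18.9]
finger_gap: 0.0486
gripper_force: 27.3
```

Call:
step_arm(dr=[[0,0,0],[0,0,0],[0,0,0],[0,0,0],[0,0,0],[0,0,0],[0,0,0]], xyz=[[0,0,1],[0,0,1],[0,0,1],[0,0,1],[0,0,1],[0,0,1],[0,0,1]], jaw=[0.2,0.4,0.5,0.6,0.6,0.6,0.6])

```text
t: 10.27
position: [0.5116, -0.1649, 0.0502]
eef_rot: [-3.134, 0.218, 0.0]
wrist_force: [-0.2, 0.8, -0.5]
finger_gap: 0.0686
gripper_force: 0.0
```

Call:
step_arm(dr=[[0,0,0],[0,0,0],[0,0,0],[0,0,0],[0,0,0]], xyz=[[0,0,15],[0,0,40],[0,0,70],[0,0,70],[0,0,70]], jaw=[0.6,0.6,0.6,0.6,0.6])

```text
t: 10.68
position: [0.5124, -0.1652, 0.1217]
eef_rot: [3.134, -0.218, 0.004]
wrist_force: [0.3, -0.8, -0.3]
finger_gap: 0.0681
gripper_force: 0.0
```

```bash
python3 w.py w5 dish_green frame tab
```

```text
10.6833 [ 0.5124 -0.1652  0.1217] [ 3.1335 -0.2184  0.0043] 0.06812767318442133
65.70646984690485 257.41806735088863 194.2611412481343 [[-0.0006 -0.9636 -0.2672  0.0672]
 [ 1.     -0.0007  0.0001  0.0001]
 [-0.0003 -0.2672  0.9636 -0.1179]
 [ 0.      0.      0.      1.    ]]
dish_green [([0.5075, -0.1684, 0.0349], 0.85), ([0.4781, 0.0201, 0.0759], 0.55)] [np.float64(257.3), np.float64(210.4), 3590, 0.7]
frame [([0.5975, -0.1787, 0.1426], 0.82)] [np.float64(257.7), np.float64(57.8), 25910, 0.64]
tab [([0.6047, -0.177, 0.14], 0.74)] [np.float64(257.6), np.float64(57.9), 25995, 0.85]
```

View pics/w5.png

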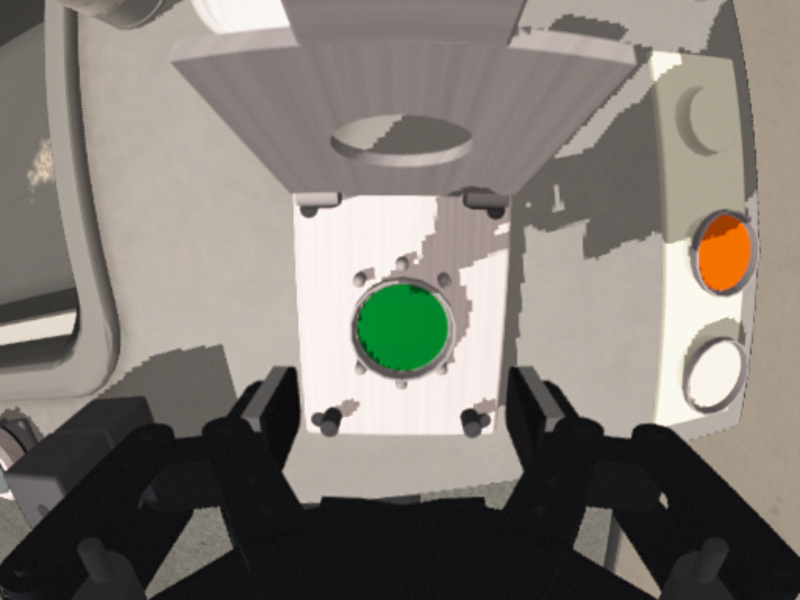

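The dish is seated amid the pins at (402,328), and the frame leans back at about 1.87 rad. I go over and behind the tab with the fingers closed.

Call:
step_arm(dr=[[0,0,0],[0,0,0],[0,0,0],[0,0,0],[0,0,0],[0,0,0],[0,0,0],[0,0,0]], xyz=[[0,0,35],[0,0,70],[0,0,105],[40,-6,110],[78,-11,110],[114,-16,110],[128,-18,110],[128,-18,110]], jaw=[0,-0.5,-1,-1,-1,-1,-1,-1])

```text
t: 11.7
position: [0.642, -0.1826, 0.2288]
eef_rot: [-3.134, 0.217, 0.001]
wrist_force: [0.6, 0.3, 0.6]
finger_gap: -0.0003
gripper_force: 0.0
```

Call:
step_arm(dr=[[0,0,0],[0,0,0],[0,0,0],[0,0,0]], xyz=[[0,0,-25],[0,0,-48],[0,0,-48],[0,0,-48]], jaw=[-1,-1,-1,-1])

```text
t: 12.03
position: [0.6387, -0.1828, 0.1816]
eef_rot: [-3.134, 0.218, 0.004]
wrist_force: [0.5, -0.1, 0.7]
finger_gap: -0.0
gripper_force: 0.0
```

```bash
cat > arc.py <<'E'
from h import *
st=status.read_state(); p=np.array(st["position"])
C=np.array([.512,-.1655]); a=np.radians(-8); ex=np.array([np.cos(a),np.sin(a)])
R=.122; half=.011
for th in [1.87,1.7,1.5,1.3,1.1,.9,.7,.5,.35,.2,.1,.0]:
    x=.063-R*np.cos(th)+.0026*np.sin(th)+half; z=.042+R*np.sin(th)+.0026*np.cos(th)+.025
    w=np.r_[C+ex*x,z]; print(th,w.round(4),((w-p)*1000).round(0))
print(p,st["wrist_force"],st["finger_gap"])
c=capture("side"); cv2.imwrite("pics/s2.png",cv2.resize(c["frame"][90:240,210:410],(800,600),interpolation=cv2.INTER_CUBIC))
E
python3 arc.py
```

```text
1.87 [ 0.6234 -0.1811  0.1828] [-15.   2.   1.]
1.7 [ 0.6034 -0.1783  0.1876] [-35.   4.   6.]
1.5 [ 0.5793 -0.175   0.1889] [-59.   8.   7.]
1.3 [ 0.5554 -0.1716  0.1852] [-83.  11.   4.]
1.1 [ 0.5328 -0.1684  0.1769] [-106.   14.   -5.]
0.9 [ 0.5122 -0.1655  0.1642] [-127.   17.  -17.]
0.7 [ 0.4945 -0.163   0.1476] [-144.   20.  -34.]
0.5 [ 0.4805 -0.1611  0.1278] [-158.   22.  -54.]
0.35 [ 0.4727 -0.16    0.1113] [-166.   23.  -70.]
0.2 [ 0.4674 -0.1592  0.0938] [-171.   24.  -88.]
0.1 [ 0.4653 -0.1589  0.0818] [-173.   24. -100.]
0.0 [ 0.4645 -0.1588  0.0696] [-174.   24. -112.]
[ 0.63874087 -0.18279346  0.18160011] [ 0.47925629 -0.14725658  0.71444291] -3.4649771790337565e-05
```

View pics/s2.png

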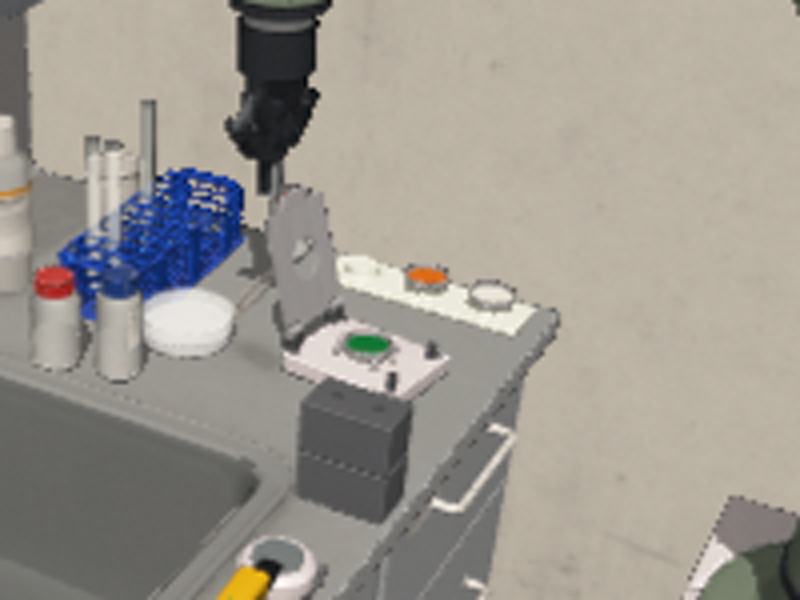

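The closed fingers are at (262,180), just behind the tab top at (285,195), and the dish is seated. I push along the arc.

Call:
step_arm(dr=[[0,0,0],[0,0,0],[0,0,0],[0,0,0],[0,0,0],[0,0,0],[0,0,0],[0,0,0]], xyz=[[-15,2,1],[-25,3,4],[-35,4,6],[-47,6,7],[-59,8,7],[-71,10,6],[-83,11,4],[-95,13,0]], jaw=[-1,-1,-1,-1,-1,-1,-1,-1])

```text
t: 12.75
position: [0.545, -0.1702, 0.1845]
eef_rot: [3.133, -0.219, 0.005]
wrist_force: [0.9, 0.1, 0.6]
finger_gap: 0.0001
gripper_force: 0.4
```

Call:
step_arm(dr=[[0,0,0],[0,0,0],[0,0,0],[0,0,0],[0,0,0],[0,0,0],[0,0,0],[0,0,0]], xyz=[[-11,1,-5],[-22,3,-11],[-32,4,-17],[-41,5,-25],[-49,7,-34],[-56,8,-43],[-63,9,-54],[-67,9,-62]], jaw=[-1,-1,-1,-1,-1,-1,-1,-1])

```text
t: 13.42
position: [0.4777, -0.161, 0.1211]
eef_rot: [3.134, -0.218, 0.003]
wrist_force: [0.5, -0.9, 1.1]
finger_gap: -0.0002
gripper_force: 0.2
```

Call:
step_arm(dr=[[0,0,0],[0,0,0],[0,0,0],[0,0,0],[0,0,0],[0,0,0]], xyz=[[-4,1,-10],[-8,2,-20],[-10,2,-30],[-12,2,-38],[-12,2,-44],[-12,2,-44]], jaw=[-1,-1,-1,-1,-1,-1])

```text
t: 13.92
position: [0.4657, -0.159, 0.0758]
eef_rot: [-3.134, 0.218, 0.001]
wrist_force: [-0.7, 0.2, 0.6]
finger_gap: -0.0001
gripper_force: 0.0
```

Call:
step_arm(dr=[[0,0,0],[0,0,0],[0,0,0],[0,0,0],[0,0,0],[0,0,0]], xyz=[[0,0,-3],[0,0,-5],[0,0,-6.5],[0,0,-7.5],[0,0,-7.5],[0,0,-7.5]], jaw=[-1,-1,-1,-1,-1,-1])

```text
t: 14.42
position: [0.466, -0.159, 0.0694]
eef_rot: [3.134, -0.218, 0.001]
wrist_force: [-2.4, 0.5, 13.0]
finger_gap: -0.0
gripper_force: 6.6
```

Call:
step_arm(dr=[[0,0,0],[0,0,0],[0,0,0],[0,0,0],[0,0,0],[0,0,0],[0,0,0]], xyz=[[0,0,20],[0,0,55],[20,0,90],[40,0,120],[40,0,130],[40,0,130],[40,0,130]], jaw=[-1,-1,-1,-1,-1,-1,-1])

```text
t: 15.0
position: [0.5054, -0.1589, 0.1988]
eef_rot: [3.134, -0.218, 0.001]
wrist_force: [0.1, -0.0, -0.7]
finger_gap: -0.0003
gripper_force: 0.0
```

```bash
python3 w.py w6 dish_green frame bricks probe
```

```text
15.0 [ 0.5054 -0.1589  0.1988] [ 3.1339 -0.2183  0.0007] -0.0002516483582859997
65.70646984690485 257.41806735088863 194.2611412481343 [[-0.0006 -0.9636 -0.2672  0.0672]
 [ 1.     -0.0007  0.0001  0.0001]
 [-0.0003 -0.2672  0.9636 -0.1179]
 [ 0.      0.      0.      1.    ]]
dish_green [([0.5063, -0.1663, 0.0356], 0.76), ([0.4366, 0.1692, 0.0351], 0.59)] [np.float64(113.3), np.float64(10.4), 1363, 0.62]
frame [([0.5196, -0.1643, 0.0451], 0.86)] [np.float64(262.3), np.float64(172.4), 9976, 0.94]
bricks [([0.454, 0.0089, 0.08], 0.74)] [np.float64(97.1), np.float64(264.7), 5589, 0.67]
probe [([0.4384, 0.1702, 0.0363], 0.92)] [np.float64(28.1), np.float64(265.7), 1440, 0.6]
```

View pics/w6.png

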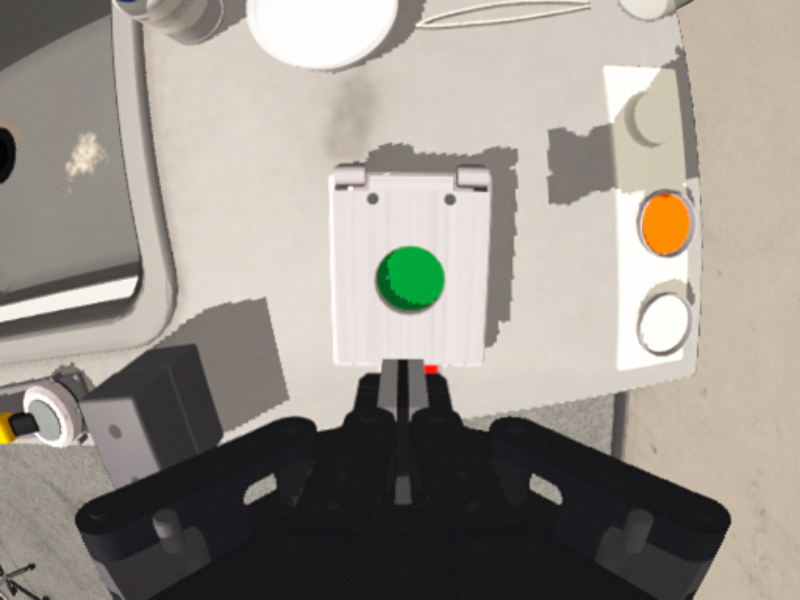

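The frame is shut flat, with the green disc seen through the opening at (410,278). Next I measure the opening and the bricks, and check the joints before moving to the probe.

```bash
cat > m4.py <<'E'
from h import *; import pickle
np.set_printoptions(precision=4,suppress=True)
c,st=pickle.load(open("pics/w6.pkl","rb")); k=1/1.5625
P=lambda u,v,z: atz(*ray(c,u*k,v*k,st),z)
print("joints",np.array(status.read_state()["joints"]))
g=cv2.inRange(cv2.cvtColor(c["frame"],cv2.COLOR_BGR2HSV),(50,120,30),(75,255,255)); n,l,s,ce=cv2.connectedComponentsWithStats(g); i=1+np.argmax(s[1:,4]);print(s[i],ce[i]/k)
u,v=ce[i]; print("green c @.044",atz(*ray(c,u,v,st),.0446),atz(*ray(c,u,v,st),.031)); 
x,y,w,h,_=s[i]
for q in [(x,y+h/2),(x+w,y+h/2),(x+w/2,y),(x+w/2,y+h)]: print(atz(*ray(c,*q,st),.0446))
print("frame corners",P(333,365,.0446),P(484,364,.0446))
print("bricks",[P(*q,.1)[:2] for q in [(195,345),(146,352),(80,403)]])
print("head",P(53,416,.034))
E
python3 m4.py
```

```text
joints [ 0.2422  0.4463 -0.0655  1.9053  0.0397  0.7918 -1.5547]
[ 241  158   43   40 1357] [409.9254 277.6299]
green c @.044 [ 0.5126 -0.1648  0.0446] [ 0.5096 -0.1646  0.031 ]
[ 0.5151 -0.1449  0.0446]
[ 0.5095 -0.1849  0.0446]
[ 0.531  -0.1675  0.0446]
[ 0.4929 -0.1623  0.0446]
frame corners [ 0.463  -0.1085  0.0446] [ 0.4501 -0.2043  0.0446]
bricks [array([ 0.5051, -0.0472]), array([ 0.5045, -0.0141]), array([0.4759, 0.0526])]
head [0.4354 0.1616 0.034 ]
```

Call:
step_arm(dr=[[0,0,7],[0,0,14],[0,0,21],[0,0,28],[0,0,35],[0,0,42],[0,0,49],[0,0,56]], xyz=[[0,15,25],[-5,45,50],[-15,80,55],[-25,115,55],[-35,150,55],[-45,185,55],[-55,220,55],[-60,250,55]], jaw=[-0.5,0,0.4,0.4,0.4,0.4,0.4,0.4])

```text
t: 16.12
position: [0.4443, 0.0931, 0.254]
eef_rot: [2.865, 1.289, 0.0]
wrist_force: [0.5, 0.6, 0.1]
finger_gap: 0.0601
gripper_force: 0.0
```

Call:
step_arm(dr=[[0,0,7],[0,0,14],[0,0,21],[0,0,28],[0,0,35],[0,0,42],[0,0,42],[0,0,42]], xyz=[[0,30,0],[-5,60,0],[-5,90,0],[-10,110,0],[-10,110,0],[-10,110,0],[-10,110,0],[-10,110,0]], jaw=[0.4,0.4,0.4,0.4,0.4,0.4,0.4,0.4])

```text
t: 16.78
position: [0.4357, 0.2008, 0.2537]
eef_rot: [-2.225, -2.217, 0.0]
wrist_force: [-0.6, -0.5, 0.1]
finger_gap: 0.0599
gripper_force: 0.0
```

```bash
cat > m5.py <<'E'
from h import *; import pickle,sys
np.set_printoptions(precision=4,suppress=True)
tag=sys.argv[1]
st=status.read_state(); c=capture("wrist"); pickle.dump((c,st),open(f"pics/{tag}.pkl","wb")); cv2.imwrite(f"pics/{tag}.png",cv2.resize(c["frame"],(800,600)))
print(st["t"],np.array(st["position"]),np.array(st["eef_rot"]),np.array(st["joints"]))
for n in ["probe","dock"]:
    b=boxes_of(n,"wrist")[:2]; m=masks_of(n,"wrist")
    print(n,[(toworld(c,q["at"],st).round(4).tolist(),round(q["p"],2)) for q in b],[round(q["p"],2) for q in m])
y=cv2.inRange(cv2.cvtColor(c["frame"],cv2.COLOR_BGR2HSV),(18,130,80),(35,255,255))
n,l,s,ce=cv2.connectedComponentsWithStats(y); order=np.argsort(-s[1:,4])[:3]+1
for i in order:
    print("yellow",s[i],ce[i])
    if s[i][4]>300:
        (ctr,sz,ang)=cv2.minAreaRect(np.argwhere(l==i)[:,::-1].astype(np.float32))
        bx=cv2.boxPoints((ctr,sz,ang))
        print([atz(*ray(c,*q,st),.056).round(4) for q in bx]); print("ctr",atz(*ray(c,*ctr,st),.056),sz)
E
python3 m5.py w7
```

```text
16.7833 [0.4357 0.2008 0.2537] [-2.2254 -2.2171  0.0003] [-0.0922  0.3391 -0.5764  1.952   0.2305  0.9153 -0.788 ]
probe [([0.4292, 0.2287, 0.0503], 0.71)] [0.97]
dock [([0.4416, 0.257, 0.0077], 0.97)] [0.62]
yellow [ 233   55   31  105 2054] [248.8827 111.6655]
[array([0.4092, 0.3305, 0.056 ]), array([0.4353, 0.3321, 0.056 ]), array([0.4433, 0.2214, 0.056 ]), array([0.4166, 0.2194, 0.056 ])]
ctr [0.4262 0.2756 0.056 ] (103.54027557373047, 25.00305938720703)
yellow [ 493  143   19   88 1162] [503.8692 192.4286]
[array([0.7519, 0.2511, 0.056 ]), array([0.792 , 0.2543, 0.056 ]), array([0.8294, 0.1216, 0.056 ]), array([0.7834, 0.1246, 0.056 ])]
ctr [0.784 0.191 0.056] (87.0, 18.0)
yellow [509 106   3   4   7] [510.4286 107.    ]
```

View pics/w7.png

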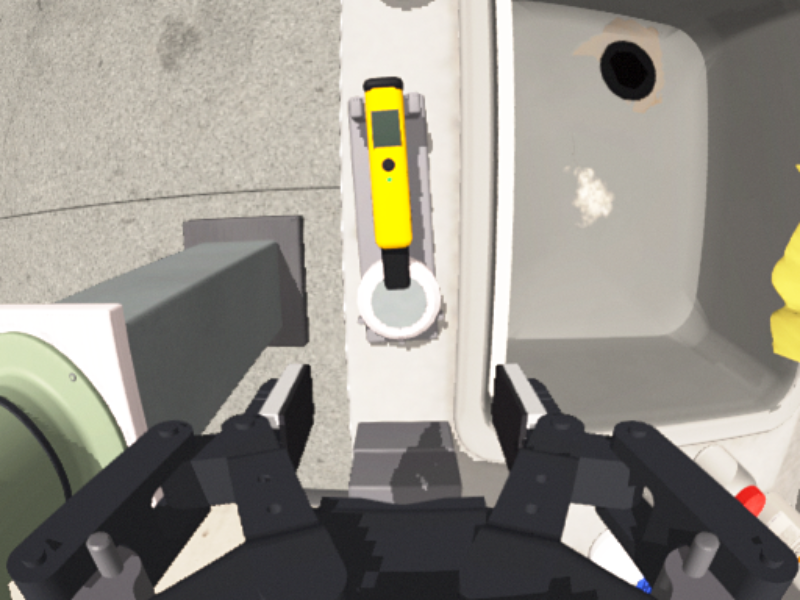

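The probe head is at (399,300), and the handle runs from (396,248) to (384,80). That gives a handle direction of about 94° and a width of 26.5 mm at z = 0.056, consistent with the given sizes. I go above the grip point and measure again by code, since all ten views are used.

Call:
step_arm(dr=[[0,0,4],[0,0,4],[0,0,4],[0,0,4],[0,0,4],[0,0,4]], xyz=[[-4,20,-30],[-8,40,-60],[-8,52,-90],[-8,52,-115],[-8,52,-115],[-8,52,-115]], jaw=[0.4,0.4,0.4,0.4,0.4,0.4])

```text
t: 17.53
position: [0.4272, 0.2529, 0.1386]
eef_rot: [-2.142, -2.297, 0.003]
wrist_force: [0.2, -0.4, 0.5]
finger_gap: 0.0598
gripper_force: 0.0
```

```bash
python3 m5.py w8; cat > m6.py <<'E'
from h import *; import pickle
np.set_printoptions(precision=4,suppress=True)
# handle edges: scan yellow per row
for tag in ["w7","w8"]:
    c,st=pickle.load(open(f"pics/{tag}.pkl","rb")); img=c["frame"]
    y=cv2.inRange(cv2.cvtColor(img,cv2.COLOR_BGR2HSV),(18,130,80),(35,255,255)); n,l,s,ce=cv2.connectedComponentsWithStats(y); 
    i=[j for j in range(1,n) if s[j][4]>500 and abs(ce[j][0]-256)<60]
    i=max(i,key=lambda j:s[j][4]); m=l==i; rows=np.nonzero(m.any(1))[0]; print(tag,rows.min(),rows.max())
    for r in rows[3:-2:12]:
        xs=np.nonzero(m[r])[0]; mid=(xs.min()+xs.max()+1)/2
        L=atz(*ray(c,xs.min(),r,st),.053);Rr=atz(*ray(c,xs.max()+1,r,st),.053); print(r,xs.min(),xs.max(),((L+Rr)/2)[:2],np.linalg.norm(L-Rr))
E
python3 m6.py
```

```text
17.5333 [0.4272 0.2529 0.1386] [-2.1419 -2.2974  0.0033] [-0.2631  0.5377 -0.5159  2.0144  0.4063  0.6923 -0.9667]
probe [([0.4279, 0.2497, 0.0549], 0.89)] [0.75]
dock [([0.4125, 0.2673, 0.0095], 0.73)] [0.82]
yellow [ 240   98   39  152 4366] [258.9757 179.0437]
[array([0.4096, 0.33  , 0.056 ]), array([0.4347, 0.3318, 0.056 ]), array([0.444 , 0.2234, 0.056 ]), array([0.4157, 0.2214, 0.056 ])]
ctr [0.4258 0.2795 0.056 ] (151.0, 38.0)
w7 55 159
58 234 257 [0.4236 0.3291] 0.025324840874386127
70 234 258 [0.424  0.3159] 0.02635354559013044
82 235 259 [0.425  0.3028] 0.02635216119657179
94 236 259 [0.4255 0.2898] 0.025326692597373374
106 237 260 [0.4265 0.2769] 0.02538162773983436
118 238 261 [0.4274 0.264 ] 0.025464808183878297
130 238 262 [0.4279 0.2511] 0.026645460965149484
142 239 263 [0.4289 0.2382] 0.026791781217831587
154 240 263 [0.4293 0.2251] 0.02589078526526205
w8 98 249
101 241 278 [0.423 0.329] 0.025624772925186886
113 241 278 [0.4236 0.3208] 0.025703000068266268
125 241 278 [0.4241 0.3126] 0.02580933232320176
137 241 278 [0.4247 0.3044] 0.025944235089761847
149 241 277 [0.425  0.2961] 0.025419186962246952
161 241 277 [0.4255 0.2877] 0.025608406533989166
173 241 277 [0.4261 0.2793] 0.02582817597897852
185 241 277 [0.4268 0.2707] 0.0260799207955022
197 241 276 [0.427  0.2619] 0.02565074326150085
209 241 276 [0.4277 0.2529] 0.02596320942783537
221 241 276 [0.4283 0.2436] 0.026312821043461207
233 242 275 [0.429  0.2341] 0.02521540989443678
245 243 274 [0.4297 0.2243] 0.02411349262464131
```

Call:
step_arm(dr=[[0,0,0],[0,0,0],[0,0,0],[0,0,0],[0,0,0],[0,0,0]], xyz=[[0.5,0,-25],[0.5,0,-50],[0.5,0,-72],[0.5,0,-90],[0.5,0,-90],[0.5,0,-90]], jaw=[0.4,0.4,0.4,0.4,0.4,0.4])

```text
t: 18.28
position: [0.4282, 0.2531, 0.0493]
eef_rot: [2.142, 2.298, -0.001]
wrist_force: [0.1, 0.9, 1.0]
finger_gap: 0.06
gripper_force: 0.0
```

Call:
step_arm(dr=[[0,0,0],[0,0,0],[0,0,0],[0,0,0],[0,0,0],[0,0,0],[0,0,0],[0,0,0]], xyz=[[0,0,0],[0,0,0],[0,0,0],[0,0,0],[0,0,0],[0,0,0],[0,0,0],[0,0,0]], jaw=[0.0,-0.3,-0.6,-0.8,-0.8,-0.8,-0.8,-0.8], force=70)

```text
t: 18.95
position: [0.4288, 0.2533, 0.0502]
eef_rot: [2.142, 2.297, 0.003]
wrist_force: [-2.8, -1.7, 15.1]
finger_gap: 0.025
gripper_force: 68.1
```

Call:
step_arm(dr=[[0,0,0],[0,0,0],[0,0,0],[0,0,0],[0,0,0],[0,0,0],[0,0,0],[0,0,0]], xyz=[[0,0,10],[0,0,30],[0,0,60],[0,0,95],[0,0,130],[0,0,160],[0,0,160],[0,0,160]], jaw=[-0.8,-0.8,-0.8,-0.8,-0.8,-0.8,-0.8,-0.8])

```text
t: 19.62
position: [0.4287, 0.2531, 0.2108]
eef_rot: [2.142, 2.296, 0.005]
wrist_force: [0.2, -1.2, -2.3]
finger_gap: 0.0252
gripper_force: 69.6
```

```bash
cat > m7.py <<'E'
from h import *; import pickle,sys
np.set_printoptions(precision=4,suppress=True)
tag=sys.argv[1]
st=status.read_state(); c=capture("wrist"); pickle.dump((c,st),open(f"pics/{tag}.pkl","wb")); cv2.imwrite(f"pics/{tag}.png",c["frame"])
b=boxes_of("probe","wrist")[:1]; m=masks_of("probe","wrist")
print(np.array(st["position"]),[(toworld(c,q["at"],st).round(4),q["p"]) for q in b])
if m:
    k=m[0]["pixels"]; ys,xs=np.nonzero(k); print("mask",m[0]["p"],len(xs),xs.min(),xs.max(),ys.min(),ys.max())
    for r in range(ys.min(),ys.max()+1,10): 
        q=np.nonzero(k[r])[0]; print((r,q.min(),q.max(),len(q)) if len(q) else (r,),end=" ")
print()
s=capture("side"); ms=masks_of("probe","side"); bs=boxes_of("probe","side")[:1]
pickle.dump(s,open(f"pics/{tag}s.pkl","wb")); cv2.imwrite(f"pics/{tag}s.png",s["frame"])
print("side",[(toworld(s,q["at"]).round(4),q["p"]) for q in bs])
y=cv2.inRange(cv2.cvtColor(s["frame"],cv2.COLOR_BGR2HSV),(18,130,80),(35,255,255)); n,l,sq,ce=cv2.connectedComponentsWithStats(y)
for i in np.argsort(-sq[1:,4])[:4]+1: print("yellow",sq[i],ce[i])
y=cv2.inRange(cv2.cvtColor(c["frame"],cv2.COLOR_BGR2HSV),(18,130,80),(35,255,255)); n,l,sq,ce=cv2.connectedComponentsWithStats(y)
for i in np.argsort(-sq[1:,4])[:3]+1: print("wrist yellow",sq[i],ce[i])
E
python3 m7.py w9
```

```text
[0.4287 0.2531 0.2108] [(array([0.4266, 0.2932, 0.2198]), 0.88)]
mask 0.74 16194 222 293 64 323
(64, np.int64(245), np.int64(245), 1) (74, np.int64(223), np.int64(292), 70) (84, np.int64(222), np.int64(292), 71) (94, np.int64(224), np.int64(290), 67) (104, np.int64(224), np.int64(290), 67) (114, np.int64(225), np.int64(290), 66) (124, np.int64(224), np.int64(290), 67) (134, np.int64(224), np.int64(290), 67) (144, np.int64(224), np.int64(289), 66) (154, np.int64(224), np.int64(290), 67) (164, np.int64(225), np.int64(289), 65) (174, np.int64(226), np.int64(289), 64) (184, np.int64(225), np.int64(290), 66) (194, np.int64(225), np.int64(289), 65) (204, np.int64(227), np.int64(288), 62) (214, np.int64(227), np.int64(289), 63) (224, np.int64(226), np.int64(289), 64) (234, np.int64(227), np.int64(288), 62) (244, np.int64(227), np.int64(287), 61) (254, np.int64(229), np.int64(285), 57) (264, np.int64(230), np.int64(286), 57) (274, np.int64(230), np.int64(285), 56) (284, np.int64(230), np.int64(284), 55) (294, np.int64(230), np.int64(284), 55) (304, np.int64(230), np.int64(285), 56) (314, np.int64(222), np.int64(292), 71) 
side [(array([0.4194, 0.2869, 0.2074]), 0.83)]
yellow [  96  172   91   49 2501] [145.4138 193.2667]
yellow [256 188  20  26 198] [267.8535 200.3232]
yellow [135 348  47  16  59] [158.2542 355.5932]
yellow [255 211   6   5  26] [257.5 213. ]
wrist yellow [  225    86    66   237 10498] [257.32   210.4634]
wrist yellow [494 211  18  74 848] [504.6675 252.559 ]
```

Call:
step_arm(dr=[[0,0,-2],[0,0,-6],[0,0,-11],[0,0,-16],[0,0,-21],[0,0,-26],[0,0,-31],[0,0,-36]], xyz=[[5,-12,3],[13,-35,6],[23,-63,8],[34,-91,8],[45,-119,8],[56,-147,8],[67,-175,8],[78,-203,8]], jaw=[-0.8,-0.8,-0.8,-0.8,-0.8,-0.8,-0.8,-0.8])

```text
t: 20.58
position: [0.5063, 0.0482, 0.2165]
eef_rot: [-2.751, -1.517, 0.001]
wrist_force: [1.1, 0.4, -1.8]
finger_gap: 0.0252
gripper_force: 69.4
```

Call:
step_arm(dr=[[0,0,-3],[0,0,-6],[0,0,-8],[0,0,-8],[0,0,-8],[0,0,-8],[0,0,-8],[0,0,-8]], xyz=[[11,-28,0],[22,-56,0],[33,-84,0],[43,-112,0],[51,-138,-5],[56,-155,-10],[56,-155,-15],[56,-155,-15]], jaw=[-0.8,-0.8,-0.8,-0.8,-0.8,-0.8,-0.8,-0.8])

```text
t: 21.25
position: [0.5614, -0.106, 0.2003]
eef_rot: [-2.847, -1.325, 0.003]
wrist_force: [0.2, 0.6, -3.0]
finger_gap: 0.0251
gripper_force: 69.4
```

```bash
cat > m8.py <<'E'
from h import *; import pickle
np.set_printoptions(precision=4,suppress=True)
st=status.read_state(); p=np.array(st["position"]); R=Ro.from_rotvec(st["eef_rot"]).as_matrix()
print(st["t"],p,"tool x yaw",np.degrees(np.arctan2(R[1,0],R[0,0])),"tilt",R[2],np.array(st["joints"]),st["gripper_force"])
o=p+R@np.array([-.0785,0,.0382]); print("probe origin pred",o)
def px(c,X):
    f=192/np.tan(np.radians(c["fov_y"])/2); q=np.array(c["R"])@X+np.array(c["t"]); return np.array([c["cx"]+f*q[0]/q[2],c["cy"]+f*q[1]/q[2]])
hx=R[:,0]; 
for cam in ["side","scene"]:
    c=capture(cam); pickle.dump(c,open(f"pics/p_{cam}.pkl","wb"))
    b=boxes_of("probe",cam)[:1]; m=masks_of("probe",cam)[:1]
    print(cam,[(toworld(c,q["at"]).round(4),round(q["p"],2)) for q in b],"mask",[(q["p"],np.nonzero(q["pixels"])[1].min(),np.nonzero(q["pixels"])[1].max(),np.nonzero(q["pixels"])[0].min(),np.nonzero(q["pixels"])[0].max(),q["pixels"].sum()) for q in m])
    ang=np.linspace(0,2*np.pi,60); ring=lambda z:np.array([px(c,o+np.array([.032*np.cos(a),.032*np.sin(a),z])) for a in ang])
    E=np.vstack([ring(0),ring(.022)]); print("pred head bbox",E.min(0),E.max(0),"rear",px(c,o+hx*.163+[0,0,.031]))
E
python3 m8.py; python3 m7.py w10 | head -3
```

```text
21.25 [ 0.5614 -0.106   0.2003] tool x yaw 49.90557721577026 tilt [-0.0013 -0.0021 -1.    ] [ 0.3019  0.5174 -0.3047  1.7861  0.195   0.8701 -0.7916] 69.43792462348938
probe origin pred [ 0.5107 -0.166   0.1622]
side [(array([ 0.5448, -0.1108,  0.1881]), 0.93)] mask [(0.76, np.int64(263), np.int64(313), np.int64(138), np.int64(150), np.int64(403))]
pred head bbox [296.4802 137.5737] [314.2955 150.427 ] rear [264.5627 144.6525]
scene [(array([ 0.5191, -0.1499,  0.1873]), 0.97)] mask [(0.94, np.int64(309), np.int64(357), np.int64(149), np.int64(184), np.int64(586))]
pred head bbox [332.7726 169.9585] [357.8453 186.7053] rear [313.8615 153.295 ]
[ 0.5622 -0.1042  0.2021] [(array([ 0.5868, -0.073 ,  0.2102]), 0.63)]
mask 0.64 16000 222 293 65 323
(65, np.int64(267), np.int64(276), 10) (75, np.int64(223), np.int64(292), 70) (85, np.int64(223), np.int64(292), 70) (95, np.int64(224), np.int64(290), 67) (105, np.int64(225), np.int64(291), 67) (115, np.int64(225), np.int64(290), 66) (125, np.int64(225), np.int64(290), 66) (135, np.int64(224), np.int64(289), 66) (145, np.int64(225), np.int64(290), 66) (155, np.int64(225), np.int64(291), 67) (165, np.int64(224), np.int64(290), 67) (175, np.int64(226), np.int64(289), 64) (185, np.int64(226), np.int64(289), 64) (195, np.int64(226), np.int64(288), 63) (205, np.int64(227), np.int64(288), 62) (215, np.int64(227), np.int64(288), 62) (225, np.int64(227), np.int64(289), 63) (235, np.int64(228), np.int64(288), 61) (245, np.int64(228), np.int64(287), 60) (255, np.int64(229), np.int64(285), 57) (265, np.int64(229), np.int64(285), 57) (275, np.int64(230), np.int64(284), 55) (285, np.int64(231), np.int64(283), 53) (295, np.int64(230), np.int64(284), 55) (305, np.int64(231), np.int64(284), 54) (315, np.int64(223), np.int64(292), 70)
```

The predicted head outline matches the probe masks in both fixed cameras to 1–2 px. I lower slowly.

Call:
step_arm(dr=[[0,0,0],[0,0,0],[0,0,0],[0,0,0],[0,0,0],[0,0,0],[0,0,0],[0,0,0]], xyz=[[0,-1,-12],[0,-1,-30],[0,-1,-50],[0,-1,-68],[0,-1,-82],[0,-1,-92],[0,-1,-98],[0,-1,-98]], jaw=[-0.8,-0.8,-0.8,-0.8,-0.8,-0.8,-0.8,-0.8])

```text
t: 22.52
position: [0.5616, -0.1058, 0.1025]
eef_rot: [-2.846, -1.328, 0.002]
wrist_force: [-1.1, -0.0, -2.8]
finger_gap: 0.0249
gripper_force: 69.4
```

Call:
step_arm(dr=[[0,0,0],[0,0,0],[0,0,0],[0,0,0]], xyz=[[0,0,-3],[0,0,-5],[0,0,-5],[0,0,-5]], jaw=[-0.8,-0.8,-0.8,-0.8])

```text
t: 22.85
position: [0.5624, -0.106, 0.0992]
eef_rot: [2.847, 1.328, 0.001]
wrist_force: [-0.5, 0.5, -2.1]
finger_gap: 0.0251
gripper_force: 69.4
```

```bash
python3 m8.py; sleep 0; python3 - <<'E'
from h import *
P=[]
for i in range(4):
    s=status.read_state(); P.append(s["position"]); capture("wrist")
print(np.mean(P,0),np.std(P,0),s["t"])
E
```

```text
22.85 [ 0.5624 -0.106   0.0992] tool x yaw 50.033008429328014 tilt [ 0.0003  0.0005 -1.    ] [ 0.2691  0.6596 -0.263   1.8498  0.2612  0.6652 -0.8453] 69.43633317947388
probe origin pred [ 0.512  -0.1661  0.061 ]
side [(array([ 0.5417, -0.113 ,  0.0834]), 0.74)] mask [(0.76, np.int64(262), np.int64(309), np.int64(162), np.int64(173), np.int64(348))]
pred head bbox [294.0835 161.142 ] [311.1503 174.1593] rear [263.4137 169.2268]
scene [(array([ 0.5182, -0.1528,  0.0853]), 0.61)] mask [(0.8, np.int64(309), np.int64(353), np.int64(182), np.int64(219), np.int64(514))]
pred head bbox [330.5218 202.9242] [354.5393 220.5095] rear [312.4005 183.9851]
[ 0.56217723 -0.10593334  0.09888021] [1.80374898e-05 2.85794268e-06 3.93106083e-05] 23.3
```

Call:
step_arm(dr=[[0,0,0],[0,0,0],[0,0,0],[0,0,0],[0,0,0],[0,0,0]], xyz=[[0,0.5,-1.5],[0,1,-3],[0,1,-4.5],[0,1,-5],[0,1,-5],[0,1,-5]], jaw=[-0.8,-0.8,-0.8,-0.8,-0.8,-0.8])

```text
t: 23.85
position: [0.5621, -0.1049, 0.0937]
eef_rot: [-2.847, -1.329, 0.0]
wrist_force: [-0.3, 0.4, -2.2]
finger_gap: 0.0252
gripper_force: 69.4
```

```bash
python3 m8.py; python3 - <<'E'
from h import *
s=status.read_state(); print(s["position"],s["wrist_force"],np.abs(s["joint_velocities"]).max())
c=capture("scene"); 
for n in ("frame","dish_white","dish_orange"):
    print(n,[(toworld(c,q["at"]).round(4),round(q["p"],2)) for q in boxes_of(n,"scene")[:1]])
E
```

```text
23.85 [ 0.5621 -0.1049  0.0937] tool x yaw 50.038508328473085 tilt [-0.     -0.0001 -1.    ] [ 0.2652  0.6678 -0.2602  1.8524  0.2645  0.6551 -0.8499] 69.43610072135925
probe origin pred [ 0.5117 -0.1651  0.0555]
side [(array([ 0.5404, -0.1127,  0.0796]), 0.62)] mask [(0.71, np.int64(262), np.int64(309), np.int64(164), np.int64(175), np.int64(368))]
pred head bbox [293.91   162.4864] [310.9484 175.5226] rear [263.2813 170.6491]
scene [(array([ 0.5191, -0.1509,  0.0797]), 0.8)] mask [(0.72, np.int64(390), np.int64(425), np.int64(223), np.int64(271), np.int64(766))]
pred head bbox [330.004  204.5972] [353.954  222.2179] rear [311.9646 185.5728]
[ 0.56216159 -0.10491637  0.09382274] [-0.40872291 -0.51707136 -1.80134994] 0.0015443470590463882
frame [(array([ 0.4827, -0.1747,  0.0433]), 0.67)]
dish_white [(array([ 0.4523, -0.3513,  0.0252]), 0.67)]
dish_orange [(array([ 0.5318, -0.3503,  0.0261]), 0.49)]
```

```bash
python3 -c "
from workcell import job
print(job.hand_in())"
```

```text
the job is handed in; nothing more can be done
None
```

I handed the job in at about 24 s, and the hand-in returned no verdict. By my measurements the green dish is seated in the pins under the shut frame. The gripper holds the probe still and level, about 11 mm above the frame and within about 1 mm of the opening's centre.

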